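# Close up a jar mill's drive box and hold its cover down

## Task

On the glazing bench, close the service opening of the mill's grey drive box: first turn the steel T-head in the opening anticlockwise (seen from above), up to a quarter turn, until it lines up with the long sides of the opening. Then take the loose aluminium cover by its handle, lower it over the opening so that the T-head comes through the cover's slot, and press it down against the springy seal until it lies flush on the box's rim. Finish while still holding it pressed down flush (do not let go), and leave the mug, bowl and jar where they stand.

Things in the scene. Friction and masses are not known exactly. Their poses are not given: they have to be found in the camera images.
- box: Grey painted drive box, 230 (x, long) x 170 (y) x 60 mm high, fixed to the bench; origin at the centre of its underside, z up. Its flat top is the rim round a central opening of 150 (x) x 80 (y) mm with belt pulleys below. The T-head stands in the opening 50 mm from its centre towards the box's +x.
- opening (a point): Centre of the opening at the height of the rim (60 mm above the bench); axes as the box's.
- stud (a joint): Turn of the T-head in rad, positive anticlockwise seen from above: 0 = its 34 mm length lies across the opening (along the box's y), 1.571 = along the opening's long sides (the box's x; lined up with the cover's slot). Travel 0 to 1.9, so there is no stop at 1.571. It stays where it is left (friction 0.05 N m).
- stud_head (a point): Top centre of the steel T-head, 88 mm above the bench, on its turning axis (vertical). The head is an upright bar 34 mm long, 10 mm wide and 26 mm tall, all of it above the rim (from 62 to 88 mm); this point's y axis runs along its 34 mm length. Grip it across the 10 mm width from above.
- cover: Loose aluminium cover plate, 190 (x) x 130 (y) x 6 mm, 0.3 kg, lying on the bench handle up; origin at the centre of its underside, z up. It goes on with its x and y axes along the box's and its origin over the centre of the opening. It weighs less than the seal pushes, so it does not go flush on its own.
- cover_handle (a point): Centre of the black bar handle's grip, 2 mm from the cover's centre towards its -x, 29 mm above its underside; axes as the cover's. The bar is 54 mm long (x), 16 mm wide (y) and 18 mm tall (20 to 38 mm above the underside), on two short posts; grip it across the 16 mm width.
- cover_slot (a point): Centre, at the underside, of the cover's through slot, 44 (x) x 20 (y) mm, 50 mm from the cover's centre towards its +x; it passes over the T-head when that is lined up.
- seal (a joint): How far the black rubber seal round the opening is pressed down, in m: 0 = free, standing 5 mm proud of the rim; 0.005 = cover flush on the rim. It is sprung: it pushes up with about 6 N when free and 12.5 N at flush (1200 N/m).
- mug: White mug, 80 mm across, 85 mm tall, a bystander; origin at the centre of its underside.
- bowl: Black plastic bowl, 120 mm across, 55 mm tall, a bystander; origin at the centre of its underside.
- jar: White lidded jar, 70 mm across, 90 mm tall, a bystander; origin at the centre of its underside.
Not all that is in view belongs to the job. What is meant by the cover is not green, and is the larger of those in its own colour.

How it is judged (in metres and radians):
On the way, in this order (a step that is already met when the one before it is completed fails the run):
1. the T-head is turned in line with the opening's long sides, the cover still off the box (value of joint stud between 1.4008 and 1.74079 rad and horizontal distance between cover and opening above 0.15 m), for 0.3 s.
2. the cover is pressed flush on the rim over the T-head (value of joint stud between 1.4008 and 1.74079 rad and z of cover in the frame of box between 0.055 and 0.062 m and horizontal distance between cover and opening below 0.01 m and angle between the x axis of cover and the x axis of box, either way round below 0.14 rad and angle between cover's own z axis and vertical below 0.035 rad and value of joint seal above 0.003 m and contact force between cover and box above 7 N and contact force between the fingers and cover above 1 N), for 0.3 s.
At the end, for the whole second after the job is handed in: T-head within 10 degrees of in line; cover within 10 mm and 8 degrees of its place, level within 2 degrees, underside within 2 mm of the rim, seal down at least 3 mm, cover pressing on box and seal with over 7 N, the fingers still on the cover (all of step 2); the arm keeps its last pose, push and grip.
It fails at once if the mug is disturbed (moved more than 30 mm) (distance of mug from where it was at the start of the episode above 0.03 m).
It fails at once if the bowl is disturbed (moved more than 30 mm) (distance of bowl from where it was at the start of the episode above 0.03 m).
It fails at once if the jar is disturbed (moved more than 30 mm) (distance of jar from where it was at the start of the episode above 0.03 m).
It also fails if it takes over 54 s, if anything falls off the work surface, if the arm or the gripper's body presses on something with over 40 N, if the wrist force passes 120 N, or if a joint passes its speed limit or range.

## Robot

A 7-joint arm with a two-finger parallel gripper is mounted at the origin on the work surface. World frame = base frame: x ahead of the robot, y to its left, z up, the work surface at z = 0. Lengths are in m, angles in degrees, forces in N, time in s.
With the tool pointing down it reaches from about 0.425 to 0.875 m from the base axis. Payload 4.7 kg.
Tool frame: the origin (TCP) lies between the finger pads; the fingertips stand 19 mm ahead of it and the grasp point (between the pads) is the TCP; x points along the fingers, z is the direction in which the jaws open and shut, and the axes are right-handed (so a half turn about x gives the same grasp; the last joint's range is limited). The gripper opens to 87 mm and grips with 3 to 60 N. Pads are 19 mm wide; open, the fingers measure 117 mm over their backs; the gripper's body (75 mm by 190 mm) begins 51 mm behind the grasp point.
Start: joints at [-64.624, 18.392, -4.016, 83.108, 1.295, 78.541, -3.26], TCP at [0.27, 0.591, 0.242] pointing down, gripper open.
Joint ranges: [-163.93, 163.93], [-17.29, 119.83], [-79.2, 71.16], [3.27, 140.29], [-89.18, 269.18], [5.43, 117.66], [-154.24, 154.24]. Speed limits (degrees/s): [147.25, 147.25, 180, 180, 180, 180, 180].

## Interface

Orientations are given as [roll, pitch, yaw] about the fixed x, y, z axes, in that order (R = Rz(yaw) Ry(pitch) Rx(roll)).
In Python, from cell import monitor, read_camera, camera_model, env, regions_of gives the robot as it stands. The module is installed in compiled form; this text tells all that it offers.
- The arm moves only by the tool step_arm, never from a script. Its argument "deltas" is a list of rows, each a list of 5 numbers: the gripper's target within -1 to 1 (fully open at 1, half-way at 0, shut at -1), then the shift along the tool's x, y, z in m, then the turn about the tool's x in degrees. A call has 1 to 12 rows; each row is the pose to reach, as a shift and turn from the pose commanded when the call began, along the tool's axes at that moment; what a row does not reach only later rows make up. A row lasts 1/8 s, in which the tool goes at most 62.5 mm and 10.7 degrees, less where a joint would pass 70% of its speed; a pose out of reach is approached as far as the arm can. A call with a gripper value outside its range is refused whole. The fingers move at their own pace and stop on an object; "newtons" is the grip in N (left out, the last holds). Time passes only in rows, so rows that repeat a pose let the fingers close. It gives the time, the measured TCP pose, the force and the opening at its end, in the units of the state.
- monitor.get_obs(): the state, without advancing time (a new reading comes with each control period).
- read_camera(name): name is "scene" or "top"; returns (picture, depth): 420x560x3 uint8, red, green, blue; 420x560 float32, m along the optical axis (not along the pixel's ray), 0 where there is no reading.
- camera_model(name): a dict with "fx", "fy", "cx", "cy" (pixels), "k1" (the pictures are not rectified: a ray, as slopes to the right and down, at radius r is drawn at 1 + k1 r^2 times it, then the intrinsics apply), "xyz" and "attitude" of the camera in the world. Camera axes: x right, y down, z forward; pixel columns grow to the right and rows downward; lengths in m; the calibration is good to about 2 mm. A picture is of the moment at which its call begins. camera_model takes no time and is no camera call.
- env.sign_off(): hands the job in, once; it reports no verdict.
Trained networks look in the newest picture that a camera, given by its name, has taken for a name from the list of things; names that differ only in an ending like _2 or _b are one class to them, and where a whole thing is asked for, a point or a joint stands for the part that bears it (a point fixed in the world has none). Each returns a list of dicts, best first, with "p" (0 to 1); they miss things now and then, are a little off and sometimes report something else, mostly with a low value. They report only what shows in the picture. A call takes as long as a camera call. They do not tell look-alikes from the thing itself.
- regions_of(camera, thing): "pixels" (420x560 bool, what is visible of it) and "pixel" ([column, row] in pixels, amid what is visible of it).
The state is a dict: "time_s": time; "qpos": joint angles; "joint_velocities": joint speeds; "effort": joint torques, N m; "tool_pos": TCP position; "tool_rot": TCP orientation; "force": force on the tool from outside, world axes, zero at the start; "wrist_torque": the same for the moment, N m; "grip_width": finger opening in m.
Only numpy, scipy, OpenCV 4.12 (cv2) and the standard library are available. Lean on these libraries where they do the work, as an engineer would, in place of code of your own. Each camera call takes 0.05 s, during which the arm holds its last target. There are 200 camera calls.

## Working session

There is one attempt and no reset: what is moved stays moved. The work goes in short steps, Python scripts to look and compute and a tool call to move; the robot and the scene stay as the last step left them, time stands still between calls to the robot, and variables do not carry over. Pictures are saved under pics/ and viewed, about 8 in all and at most 12, crops included, and the job is handed in when it is done.

Besides the shell and the picture viewer there is one more tool, called after "Call:" as a command line: name --pt "numbers of a row" for each row, then --argument value for the rest. step_arm: Moves the arm, as the interface text tells. Its arguments: {"type":"object","properties":{"deltas":{"type":"array"},"newtons":{"type":"number"}},"required":["deltas"]}

```bash
mkdir -p pics; cat > h.py <<'E'
import numpy as np, cv2
from scipy.spatial.transform import Rotation as R
from cell import monitor, read_camera, camera_model, env, regions_of
def cloud(name, depth):
    m=camera_model(name); 
    v,u=np.mgrid[0:420,0:560].astype(float)
    x=(u-m['cx'])/m['fx']; y=(v-m['cy'])/m['fy']; xd,yd=x.copy(),y.copy()
    for _ in range(10):
        s=1+m['k1']*(x*x+y*y); x=xd/s; y=yd/s
    P=np.stack([x*depth,y*depth,depth],-1)
    return P@Rm(m).T+np.array(m['xyz'])
def Rm(m): return R.from_euler('xyz',m['attitude'],degrees=True).as_matrix()
def save(n,img): cv2.imwrite('pics/'+n+'.png',cv2.cvtColor(img,cv2.COLOR_RGB2BGR))
E
python3 - <<'E'
from h import *
o=monitor.get_obs(); print(o)
ims=[]
for c in ('top','scene'):
    p,d=read_camera(c); np.savez('pics/'+c,p=p,d=d); ims.append(p); save(c,p)
    print(c,camera_model(c))
    W=cloud(c,d)
    for t in ('box','cover','stud_head','mug','bowl','jar','cover_handle'):
        for r in regions_of(c,t):
            q=r['pixels']&(d>0)
            if q.sum(): print(t,round(r['p'],2),np.round(r['pixel']),q.sum(),np.round(np.median(W[q],0),3),np.round(W[q].max(0)-W[q].min(0),3))
E
```

```text
{'time_s': 0.0, 'qpos': array([-64.62268343,  18.44003991,  -4.01485681,  83.1750228 ,
         1.29482048,  78.54238517,  -3.25937552]), 'joint_velocities': array([ 0.017625  , -0.04473333,  0.12930576,  0.11107362,  0.02728116,
        0.08792428, -0.02138936]), 'effort': array([-5.30077068e-04, -4.91278625e+01, -4.04010219e-01, -3.12536681e+01,
       -6.37335679e-02,  4.35391255e-02,  1.71747201e-04]), 'tool_pos': array([0.27009832, 0.59064326, 0.24044924]), 'tool_rot': array([-176.99882859,   89.88763137, -111.56644437]), 'force': array([ 1.10885407, -0.5236822 , -0.69235974]), 'wrist_torque': array([-0.03900182,  0.02667433,  0.00078472]), 'grip_width': 0.08712372461394961}
top {'fx': 465.796889526105, 'fy': 465.796889526105, 'cx': 275.0654183772806, 'cy': 205.2598247154381, 'k1': 0.03814789362666475, 'xyz': array([ 0.45911699, -0.01014023,  1.44919317]), 'attitude': array([-172.88078542,    1.46727811,  -90.92128338])}
box 0.67 [212. 227.] 4505 [0.561 0.221 0.057] [0.244 0.175 0.096]
cover 0.87 [354. 243.] 2545 [ 0.511 -0.218  0.005] [0.224 0.197 0.051]
cover 0.79 [378. 158.] 
[... 1161 characters left out ...]
 0.87 [309. 174.] 2949 [0.569 0.216 0.058] [0.285 0.218 0.1  ]
cover 0.84 [210. 239.] 1856 [ 0.518 -0.223  0.007] [0.225 0.196 0.051]
cover 0.82 [253. 311.] 2411 [ 0.788 -0.305  0.007] [0.22  0.19  0.052]
cover 0.74 [260. 202.] 730 [ 0.494 -0.005  0.005] [0.101 0.137 0.037]
stud_head 0.61 [326. 174.] 36 [0.613 0.217 0.081] [0.014 0.031 0.034]
mug 0.79 [318. 242.] 715 [0.774 0.016 0.044] [0.112 0.116 0.1  ]
bowl 0.95 [132. 278.] 1086 [ 0.429 -0.504  0.025] [0.119 0.121 0.066]
jar 0.89 [344. 117.] 422 [0.481 0.48  0.066] [0.118 0.15  0.105]
cover_handle 0.86 [248. 312.] 2431 [ 0.786 -0.305  0.007] [0.22  0.194 0.05 ]
cover_handle 0.82 [213. 245.] 1791 [ 0.517 -0.222  0.007] [0.225 0.194 0.051]
```

```bash
ls -la pics
```

```text
total 3984
drwxr-xr-x 2 agent agent    4096 Dec  4 10:21 .
drwxr-xr-x 3 agent agent    4096 Dec  4 10:21 ..
-rw-r--r-- 1 agent agent 1646890 Dec  4 10:21 scene.npz
-rw-r--r-- 1 agent agent  359528 Dec  4 10:21 scene.png
-rw-r--r-- 1 agent agent 1646890 Dec  4 10:21 top.npz
-rw-r--r-- 1 agent agent  406046 Dec  4 10:21 top.png
```

View pics/top.png

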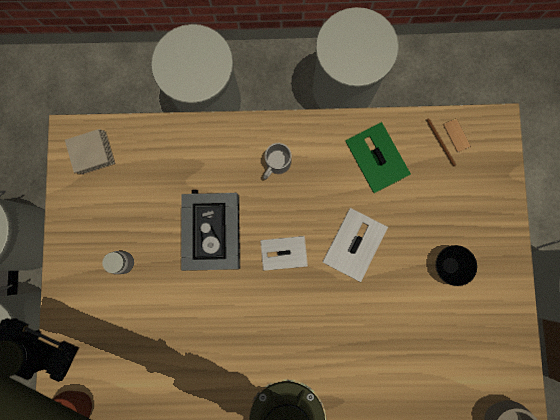

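```bash
cat >> h.py <<'E'
def rect(pts):
    (c,s,a)=cv2.minAreaRect((pts[:,:2]*1000).astype(np.float32)); 
    if s[0]<s[1]: s=s[::-1]; a+=90
    return np.round(c,1),np.round(s,1),round((a+90)%180-90,2)
E
python3 - <<'E'
from h import *
for c in ('top','scene'):
    z=np.load(f'pics/{c}.npz'); W=cloud(c,z['d']); p=z['p'].astype(int); v=z['d']>0
    def comp(n,lo,hi,x,y,r,extra=True):
        q=v&(W[...,2]>lo)&(W[...,2]<hi)&(np.hypot(W[...,0]-x,W[...,1]-y)<r)&extra
        P=W[q]; print(c,n,len(P),rect(P),np.round(P.mean(0),4),'col',np.median(p[q],0))
    comp('coverA handle',.025,.06,.511,-.218,.08)
    comp('coverB handle',.025,.06,.782,-.301,.08)
    comp('stud',.072,.1,.61,.218,.04)
    comp('rim',.05,.068,.56,.22,.16)
E
python3 - <<'E'
import cv2
a=cv2.imread('pics/top.png'); b=cv2.imread('pics/scene.png')
cv2.imwrite('pics/crop1.png',cv2.hconcat([cv2.resize(a[110:310,300:433],(399,600),interpolation=2),cv2.resize(a[150:300,155:255],(400,600),interpolation=2)]))
E
```

```text
top coverA handle 103 (array([ 512.6, -219.9]), array([54.3, 16.2]), -28.69) [ 0.5129 -0.2194  0.0359] col [19. 20. 18.]
top coverB handle 99 (array([ 784.6, -301.1]), array([53.3, 17.2]), 26.88) [ 0.7835 -0.3003  0.0362] col [14. 15. 14.]
top stud 52 (array([616. , 214.9]), array([53.2, 23.4]), -50.46) [0.6094 0.2208 0.0857] col [104. 104.  95.]
top rim 3012 (array([559.8, 221.3]), array([230.4, 171.8]), 0.66) [0.5586 0.2206 0.0595] col [88. 89. 83.]
scene coverA handle 73 (array([ 511.8, -219.9]), array([54. , 15.4]), -28.63) [ 0.5147 -0.2214  0.0378] col [49. 43. 36.]
scene coverB handle 110 (array([ 783.1, -302. ]), array([55. , 17.5]), 25.79) [ 0.7851 -0.3029  0.0372] col [41.5 39.  29. ]
scene stud 35 (array([609.4, 220.2]), array([36.1,  9.6]), -74.47) [0.6108 0.2184 0.0844] col [87. 84. 76.]
scene rim 1741 (array([558. , 220.4]), array([236. , 176.3]), 0.05) [0.5652 0.2154 0.0606] col [84. 82. 75.]
```

View pics/crop1.png

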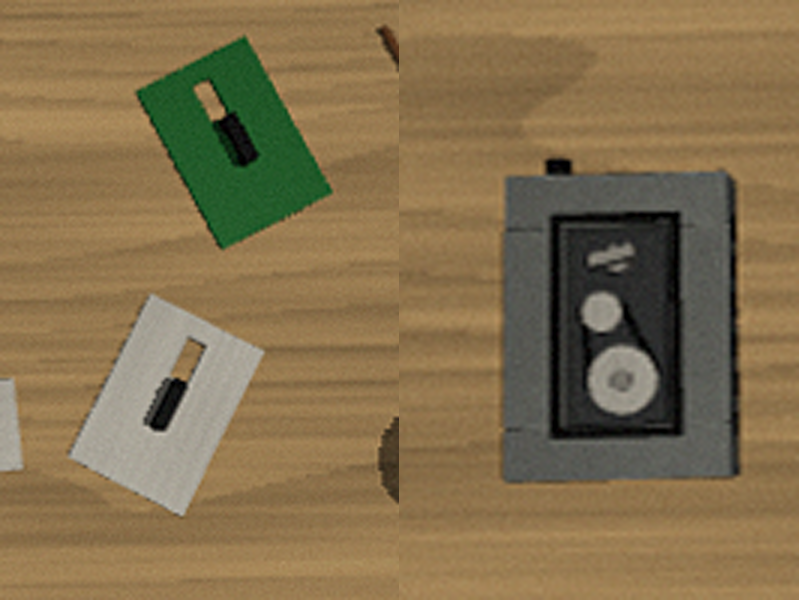

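The top view shows the larger aluminium cover at (356,243), with its slot towards world +x/-y, the green decoy at (378,157) and a smaller cover at (284,253). The box is at (211,231) with its T-head at about (208,214), turned roughly 15° from across the opening. Next I'll work out the first move.

```bash
cat >> h.py <<'E'
def plan(x,y,z,jaw):
    o=monitor.get_obs(); M=R.from_euler('xyz',o['tool_rot'],degrees=True).as_matrix()
    d=M.T@(np.array([x,y,z])-o['tool_pos'])
    j=np.degrees(np.arctan2(M[1,2],M[0,2])); w=(j-jaw+90)%180-90  # tool x is down: +turn = clockwise from above
    print('tool shift',np.round(d,4),'turn',round(w,1),'jaw now',round(j,1),'z-tilt',np.round(M[:,0],3),'q7',round(o['qpos'][6],1),'grip',round(o['grip_width'],4),'t',round(o['time_s'],2))
E
python3 - <<'E'
from h import *
plan(.61,.221,.2,15.5)
E
```

```text
tool shift [ 0.0416 -0.4629 -0.1954] turn 49.9 jaw now 65.4 z-tilt [ 0.  0. -1.] q7 -3.3 grip 0.0869 t 0.8
```

Call:
step_arm --pt "0 0.005 -0.046 -0.02 5" --pt "0 0.01 -0.093 -0.039 10" --pt "0 0.015 -0.139 -0.059 15" --pt "0 0.02 -0.185 -0.078 20" --pt "0 0.025 -0.231 -0.098 25" --pt "0 0.03 -0.278 -0.117 30" --pt "0 0.034 -0.324 -0.137 35" --pt "0 0.038 -0.37 -0.156 40" --pt "0 0.04 -0.417 -0.176 45" --pt "0 0.042 -0.463 -0.195 50" --pt "0 0.042 -0.463 -0.195 50" --pt "0 0.042 -0.463 -0.195 50"

```text
time_s: 2.3
tool_pos: [0.61, 0.2219, 0.1994]
tool_rot: [112.4, 89.9, 127.9]
force: [-1.1, 1.0, -1.0]
grip_width: 0.0435
```

```bash
python3 - <<'E'
from h import *
ims=[]
plan(.61,.221,.2,15.5)
for c in ('top','scene'):
    p,d=read_camera(c); np.savez('pics/b'+c,p=p,d=d); W=cloud(c,d)
    q=(d>0)&(W[...,2]>.072)&(W[...,2]<.1)&(np.hypot(W[...,0]-.61,W[...,1]-.22)<.03)
    if q.sum()>3: print(c,q.sum(),rect(W[q]))
    m=camera_model(c); k=np.zeros(5); k[0]=m['k1']
    P=Rm(m).T@(np.array([.61,.221,.088])-m['xyz']); u=P[:2]/P[2]; u=u*(1+m['k1']*(u@u)); u=u*m['fx']+[m['cx'],m['cy']]
    x,y=np.round(u).astype(int); print(c,u)
    ims.append(cv2.resize(p[y-30:y+30,x-40:x+40],(400,300),interpolation=cv2.INTER_CUBIC))
save('c2',cv2.hconcat(ims))
E
```

```text
tool shift [-0.0006 -0.0009 -0.0002] turn -0.0 jaw now 15.5 z-tilt [-0.001  0.001 -1.   ] q7 -2.5 grip 0.0435 t 2.3
top [207.70327579 213.18693438]
scene 36 (array([615.3, 217. ]), array([40. , 27.3]), -35.71)
scene [324.16069635 170.88680087]
```

View pics/c2.png

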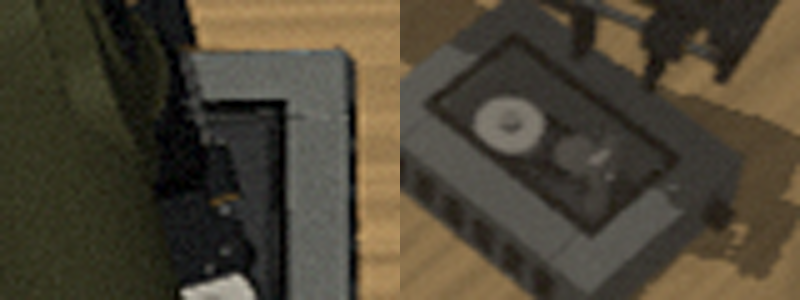

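The arm is above the T-head: the right half shows the head between the open fingers at about (600,165). I'll go down and grip it. The pads should align themselves to its flat sides.

Call:
step_arm --pt "0 0.04 -0.001 0 0" --pt "0 0.08 -0.001 0 0" --pt "0 0.1 -0.001 0 0" --pt "0 0.112 -0.001 0 0" --pt "0 0.112 -0.001 0 0" --pt "-0.6 0.112 -0.001 0 0" --pt "-1 0.112 -0.001 0 0" --pt "-1 0.112 -0.001 0 0" --pt "-1 0.112 -0.001 0 0" --pt "-1 0.112 -0.001 0 0" --newtons 25

```text
time_s: 3.65
tool_pos: [0.6095, 0.2199, 0.0878]
tool_rot: [179.4, 89.9, -165.2]
force: [-4.6, -2.5, 4.4]
grip_width: 0.0095
```

Call:
step_arm --pt "-1 0 0 0 -7" --pt "-1 0 0 0 -14" --pt "-1 0 0 0 -21" --pt "-1 0 0 0 -28" --pt "-1 0 0 0 -35" --pt "-1 0 0 0 -42" --pt "-1 0 0 0 -49" --pt "-1 0 0 0 -56" --pt "-1 0 0 0 -63" --pt "-1 0 0 0 -70" --pt "-1 0 0 0 -75" --pt "-1 0 0 0 -75"

```text
time_s: 5.15
tool_pos: [0.6108, 0.2217, 0.0878]
tool_rot: [-26.2, 89.9, 64.2]
force: [0.1, 2.4, 0.5]
grip_width: 0.0098
```

```bash
python3 - <<'E'
from h import *
plan(.6095,.22,.0875,90.3); print(monitor.get_obs()['force'],monitor.get_obs()['wrist_torque'])
E
```

```text
tool shift [ 0.0003  0.0013 -0.0016] turn 0.1 jaw now 90.4 z-tilt [ 0.001  0.002 -1.   ] q7 69.3 grip 0.0098 t 5.15
[0.12673606 2.43934623 0.46799409] [0.59974787 0.09275981 0.03964212]
```

Now I'll open, rise, look to verify the turn, and then head towards the cover.

Call:
step_arm --pt "-0.3 0 0 0 0" --pt "-0.1 0 0 0 0" --pt "0 0 0 0 0" --pt "0 -0.03 0 0 0" --pt "0 -0.08 0 0 0" --pt "0 -0.112 0 0 0" --pt "0 -0.112 0 0 0"

```text
time_s: 6.02
tool_pos: [0.6125, 0.2208, 0.2033]
tool_rot: [-70.0, 89.6, 20.4]
force: [0.3, 0.2, -0.5]
grip_width: 0.0434
```

```bash
python3 - <<'E'
from h import *
o=monitor.get_obs(); print(o['tool_pos'],o['force'])
plan(.5125,-.2198,.1,61.3)
E
```

```text
[0.61246281 0.22076043 0.20328952] [ 0.25820887  0.18042723 -0.47514701]
tool shift [ 0.1016  0.1036 -0.4401] turn 29.1 jaw now 90.4 z-tilt [ 0.006  0.002 -1.   ] q7 69.1 grip 0.0434 t 6.03
```

Call:
step_arm --pt "0 0 0.012 -0.05 3" --pt "0 0 0.024 -0.1 6" --pt "0 0 0.036 -0.15 10" --pt "0 0 0.048 -0.2 13" --pt "0 0 0.06 -0.25 16" --pt "0 0 0.072 -0.3 20" --pt "0 0.02 0.083 -0.35 23" --pt "0 0.05 0.094 -0.4 26" --pt "0 0.08 0.104 -0.44 29" --pt "0 0.1 0.104 -0.44 29" --pt "0 0.1 0.104 -0.44 29" --pt "0 0.1 0.104 -0.44 29"

```text
time_s: 7.52
tool_pos: [0.5103, -0.2198, 0.0997]
tool_rot: [-20.5, 90.0, 41.0]
force: [0.1, 0.1, -0.0]
grip_width: 0.0437
```

```bash
python3 - <<'E'
from h import *
plan(.5125,-.2198,.029,61.3)
ims=[]
for c,(x,y) in (('top',(210,228)),('scene',(310,170))):
    p,d=read_camera(c); np.savez('pics/c'+c,p=p,d=d); W=cloud(c,d)
    q=(d>0)&(W[...,2]>.072)&(W[...,2]<.1)&(np.hypot(W[...,0]-.61,W[...,1]-.22)<.03)
    if q.sum()>3: print(c,q.sum(),rect(W[q]),np.round(W[q].mean(0),4))
    q=(d>0)&(W[...,2]>.05)&(W[...,2]<.07)&(np.hypot(W[...,0]-.56,W[...,1]-.22)<.16); print(rect(W[q]))
    ims.append(cv2.resize(p[y-50:y+50,x-45:x+45],(400,444),interpolation=cv2.INTER_CUBIC))
    ims.append(cv2.resize(p[180:280,290:390] if c=='top' else p[190:290,160:260],(400,444))) if 0 else None
p=np.load('pics/cscene.npz')['p']; ims[1]=cv2.resize(p[130:280,150:350],(592,444),interpolation=cv2.INTER_CUBIC)
save('c3',cv2.resize(cv2.hconcat(ims),(800,358)))
E
```

```text
tool shift [ 0.0707 -0.002   0.001 ] turn 0.2 jaw now 61.5 z-tilt [ 0.  0. -1.] q7 87.0 grip 0.0437 t 7.53
top 47 (array([609.3, 219.9]), array([33.3,  8.6]), -0.07) [0.6091 0.2194 0.0841]
(array([559.8, 221.4]), array([229.5, 172.5]), 0.35)
scene 46 (array([609.4, 219.8]), array([34.2, 13.4]), 3.02) [0.6097 0.2187 0.0836]
(array([559.2, 219.1]), array([232.7, 175.9]), 0.78)
```

View pics/c3.png

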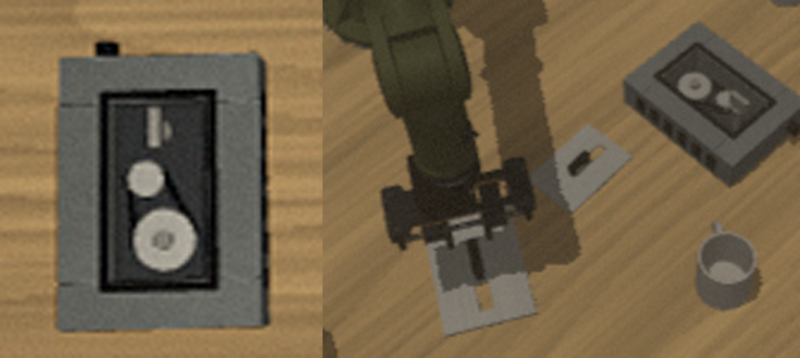

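The T-head now lies along the opening: the left half shows it upright at about (152,128), and the fit gives 0°. The gripper is over the larger aluminium cover. Descending to grip the handle.

Call:
step_arm --pt "0 0.03 -0.002 0.001 0" --pt "0 0.055 -0.002 0.001 0" --pt "0 0.071 -0.002 0.001 0" --pt "0 0.071 -0.002 0.001 0" --pt "-0.6 0.071 -0.002 0.001 0" --pt "-1 0.071 -0.002 0.001 0" --pt "-1 0.071 -0.002 0.001 0" --pt "-1 0.071 -0.002 0.001 0" --pt "-1 0.071 -0.002 0.001 0" --newtons 45

```text
time_s: 8.75
tool_pos: [0.5125, -0.2205, 0.029]
tool_rot: [-58.6, 90.0, 2.8]
force: [-0.6, 0.4, 4.1]
grip_width: 0.0156
```

Call:
step_arm --pt "-1 -0.02 0 0 0" --pt "-1 -0.05 0 0 0" --pt "-1 -0.08 0 0 0" --pt "-1 -0.11 0 0 0" --pt "-1 -0.13 0 0 0" --pt "-1 -0.13 0 0 0"

```text
time_s: 9.5
tool_pos: [0.5126, -0.2208, 0.1593]
tool_rot: [-74.6, 89.9, -13.1]
force: [1.0, -0.5, -4.2]
grip_width: 0.0155
```

```bash
python3 - <<'E'
from h import *
print(monitor.get_obs()['force'])
plan(.5577,.2203,.16,90.3)
E
```

```text
[ 0.97038552 -0.54500198 -4.24341937]
tool shift [-0.0009  0.1714  0.4089] turn -28.9 jaw now 61.4 z-tilt [ 0.002 -0.    -1.   ] q7 85.7 grip 0.0155 t 9.5
```

Call:
step_arm --pt "-1 0 0.01 0.024 -1" --pt "-1 0 0.028 0.068 -4" --pt "-1 0 0.047 0.113 -8" --pt "-1 0 0.067 0.159 -12" --pt "-1 0 0.086 0.205 -16" --pt "-1 0 0.105 0.251 -20" --pt "-1 0 0.124 0.297 -23" --pt "-1 0 0.142 0.341 -26" --pt "-1 0 0.158 0.378 -28" --pt "-1 0 0.168 0.4 -29" --pt "-1 0 0.171 0.409 -29" --pt "-1 0 0.171 0.409 -29"

```text
time_s: 11.0
tool_pos: [0.5574, 0.2196, 0.158]
tool_rot: [144.4, 89.9, -125.2]
force: [0.6, -1.0, -3.9]
grip_width: 0.0157
```

```bash
python3 - <<'E'
from h import *
plan(.5577,.2203,.16,90.3)
p,d=read_camera('scene'); W=cloud('scene',d)
q=(d>0)&(W[...,2]>.122)&(W[...,2]<.150)&(np.hypot(W[...,0]-.56,W[...,1]-.22)<.14)&(p.max(-1)>100)
print(q.sum(),rect(W[q])); P=W[q]; A=np.c_[P[:,:2]-[.56,.22],np.ones(len(P))]; print(np.linalg.lstsq(A,P[:,2],rcond=None)[0])
p2,d2=read_camera('top')
save('c4',cv2.resize(cv2.hconcat([p[90:240,200:400],p2[150:300,110:310]]),(800,300),interpolation=cv2.INTER_CUBIC))
E
```

```text
tool shift [-0.002  -0.0003  0.0006] turn 0.1 jaw now 90.4 z-tilt [-0.001 -0.001 -1.   ] q7 66.8 grip 0.0157 t 11.0
430 (array([580.2, 183.7]), array([222.7, 111.4]), 29.76)
[ 0.00417232 -0.00826557  0.13553743]
```

View pics/c4.png

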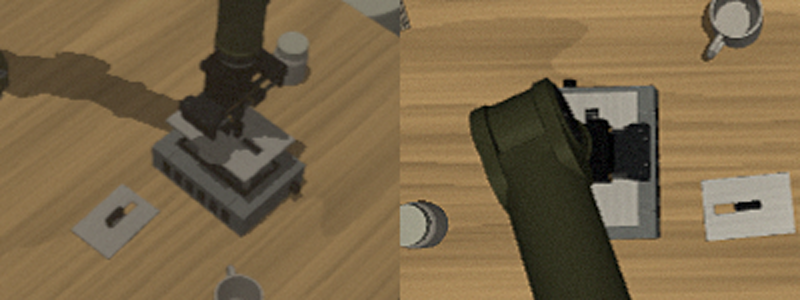

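The cover hangs level over the box, with its slot above the T-head (top view, about (592,113)). One numeric check of its edges before lowering.

```bash
python3 - <<'E'
from h import *
p,d=read_camera('top'); W=cloud('top',d)
q=(d>0)&(W[...,2]>.118)&(W[...,2]<.148)&(p.min(-1)>110)&(np.hypot(W[...,0]-.56,W[...,1]-.22)<.13)
P=W[q]; print(len(P),np.round(P.min(0),4),np.round(P.max(0),4),rect(P))
e=[(x,P[abs(P[:,0]-x)<.006,1].min()) for x in np.arange(.48,.65,.012) if (abs(P[:,0]-x)<.006).sum()>3]
e=np.array(e); print(np.polyfit(e[:,0]-.56,e[:,1],1), 'expect y',.2203-.065)
f=np.array([(y,P[abs(P[:,1]-y)<.004,0].max()) for y in np.arange(.17,.25,.008) if (abs(P[:,1]-y)<.004).sum()>3]); print(f.round(4),'expect x',.5597+.095)
print(np.round(np.median(P[:,2]),4))
E
```

```text
892 [0.4659 0.1524 0.1263] [0.6547 0.2573 0.142 ] (array([560. , 204.8]), array([189.3, 102.9]), 0.69)
[0.02542059 0.15682884] expect y 0.1553
[[0.17   0.6541]
 [0.178  0.6543]
 [0.186  0.6542]
 [0.194  0.6547]
 [0.202  0.6545]
 [0.21   0.6546]
 [0.218  0.652 ]
 [0.226  0.6521]
 [0.234  0.6523]
 [0.242  0.6522]] expect x 0.6547
0.1344
```

Call:
step_arm --pt "-1 0.02 0 0.0005 0" --pt "-1 0.04 0 0.0005 0" --pt "-1 0.052 0 0.0005 0" --pt "-1 0.06 0 0.0005 0" --pt "-1 0.062 0 0.0005 0" --pt "-1 0.064 0 0.0005 0" --pt "-1 0.066 0 0.0005 0" --pt "-1 0.067 0 0.0005 0" --pt "-1 0.067 0 0.0005 0" --newtons 60

```text
time_s: 12.28
tool_pos: [0.5581, 0.2212, 0.0927]
tool_rot: [-65.9, 89.9, 24.5]
force: [-2.2, -0.6, 3.9]
grip_width: 0.0156
```

Call:
step_arm --pt "-1 0.001 0 0 0" --pt "-1 0.002 0 0 0" --pt "-1 0.003 0 0 0" --pt "-1 0.004 0 0 0" --pt "-1 0.004 0 0 0" --pt "-1 0.004 0 0 0"

```text
time_s: 13.02
tool_pos: [0.5581, 0.2212, 0.0891]
tool_rot: [-64.6, 89.9, 25.8]
force: [-3.2, -2.6, 8.5]
grip_width: 0.0153
```

Call:
step_arm --pt "-1 0.001 0 0 0" --pt "-1 0.002 0 0 0" --pt "-1 0.002 0 0 0" --pt "-1 0.002 0 0 0" --pt "-1 0.002 0 0 0" --pt "-1 0.002 0 0 0"

```text
time_s: 13.78
tool_pos: [0.558, 0.2212, 0.089]
tool_rot: [-60.8, 89.9, 29.6]
force: [-6.9, -4.2, 18.9]
grip_width: 0.0154
```

```bash
python3 - <<'E'
from h import *
o=monitor.get_obs(); print(o['tool_pos'],o['force'],o['wrist_torque'])
plan(.5577,.2203,.089,90.3)
p,d=read_camera('top'); W=cloud('top',d)
q=(d>0)&(W[...,2]>.05)&(W[...,2]<.08)&(p.min(-1)>110)&(np.hypot(W[...,0]-.56,W[...,1]-.22)<.13)
P=W[q]; print(len(P),rect(P),np.round(P.max(0),4))
A=np.c_[P[:,:2]-[.56,.22],np.ones(len(P))]; print('plane',np.linalg.lstsq(A,P[:,2],rcond=None)[0])
s,ds=read_camera('scene'); W=cloud('scene',ds)
q=(ds>0)&(W[...,2]>.05)&(W[...,2]<.08)&(s.min(-1)>100)&(np.hypot(W[...,0]-.56,W[...,1]-.22)<.13); P=W[q]
A=np.c_[P[:,:2]-[.56,.22],np.ones(len(P))]; print('plane s',len(P),np.linalg.lstsq(A,P[:,2],rcond=None)[0])
save('c5',cv2.resize(cv2.hconcat([s[120:220,245:378],p[170:270,150:283]]),(800,300),interpolation=cv2.INTER_CUBIC))
E
```

```text
[0.55804998 0.22117726 0.08898291] [-6.91029787 -4.23486546 18.9077524 ] [-7.37832554e-01  1.66699043e+00  6.66322161e-04]
tool shift [-0.      0.0004 -0.0009] turn 0.1 jaw now 90.4 z-tilt [ 0.001  0.001 -1.   ] q7 66.9 grip 0.0154 t 13.78
810 (array([569. , 213.8]), array([206.8, 115.3]), 0.65) [0.6718 0.2726 0.0732]
plane [ 3.70664192e-05 -5.87715660e-03  6.47494410e-02]
plane s 334 [ 0.00549882 -0.00780507  0.06648161]
```

View pics/c5.png

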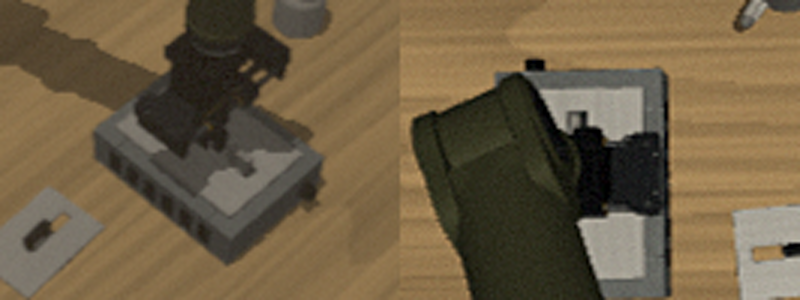

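The cover is seated: z stopped at 0.089 m while the push rose by 10 N. The plate is level and the T-head shows through the slot at about (577,120). Handing in.

```bash
python3 -c "
from cell import env,monitor
o=monitor.get_obs();print(o['force'],o['tool_pos'],o['grip_width']);print(env.sign_off())"
```

```text
[-7.86719098 -3.52754902 19.2918219 ] [0.55805335 0.22120306 0.08898487] 0.015275843865095904
the job is handed in; nothing more can be done
None
```

The cover is on the drive box over the lined-up T-head. I handed the job in at about 14 s, with the arm still gripping it and pressing it down flush. The sign-off gave no verdict.

- **T-head:** I turned it about 75° anticlockwise. Afterwards the top camera put it at −0.1° from the world x axis and the scene camera at +3.0°; the box itself lies at about 0.4–0.8°. Both are well inside the 10° limit.
- **Cover:** I took the larger aluminium cover, not the green one or the smaller one, and set it within about 1 mm of its target by the TCP position.
- **Flush:** The TCP stopped at 0.089 m, which puts the underside at the 60 mm rim. The wrist force then rose from 8.5 to 19 N with no further travel, so it is resting on the rim. Plane fits showed less than 0.6° of tilt.
- **Grip:** The fingers hold the 16 mm handle at 15.3 mm opening.
- **Bystanders:** My path stayed clear of the mug, bowl and jar. The pictures show the mug and jar standing as before; I did not measure their positions again, or look at the bowl again.

**Check that disagreed:** my last fit of the cover's outline came out too large (207 × 115 mm), probably because it picked up other light pixels. I relied on the check made just before lowering instead, where the edges matched to about 1.5 mm. The last picture also shows the T-head through the slot.

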